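Set the tape guide of a label dispenser with its width gauge

TASK

The blue-bodied label dispenser's tape guide is set too narrow. Turn its green knob clockwise until its bar lies in line with the tape lane, so that the gap beside the white roller is just a little wider than the yellow gauge; then prove it by sliding the gauge along the lane, kept down on the bed, through the gap to the end stop, and let go of it there. Leave the knob of the grey dispenser alone.

Things in the scene. Friction and masses are not known exactly. Their poses are not given: they have to be found in the camera images.
- dispenser: Blue dispenser, fixed, 240 x 140 mm; origin: centre of underside; flat bed 30 mm up. Tape lane along its +x (away from the robot at yaw 0): on its +y side a dark fence 12 mm high, inner face y = +35; at its end a stop, face x = +108. Beside the lane a white roller, 60 across, 15 high, off-centre by 10 on an upright pivot at x = 0, y = -17. A grey twin with an orange knob stands beside it.
- roller (a joint): Green bar knob on the roller's pivot axis, turning with it: bar 44 long, 14 thick, 48 to 76 mm above the desk. Value: rad, 0 to 3.14, growing clockwise from above. 0: bar square across the lane, white dot to the fence. 1.57: bar along the lane, dot to +x at a green mark. Gap to fence = 22 - 10 cos(angle) mm. Starts at 0.1 to 0.7; stays where left (friction 0.15 N m).
- gauge: Yellow gauge, loose, 80 g: foot 60 long (x), 18 wide (y), 15 mm high; in its middle an upright post 14 x 14 mm, top 62 mm above the underside. Origin: centre of underside. Starts on the blue dispenser's bed, along the lane, at about x = -75, y = +24 of the dispenser; against the end stop it is at x = +78. (A blue gauge of the same shape on the desk is not used.)
- spare_knob (a point): White-dotted end of the bar of the orange knob on the grey dispenser, 20 mm from that knob's pivot axis. Not to be moved.
Mind the look-alikes: they are no part of the job. Of the things shaped like the gauge, the yellow one is meant.

How it is judged:
On the way, in this order (a step that is already met when the one before it is completed fails the run):
1. the green knob is set (bar in line with the lane within 17 degrees) while the gauge still waits at the near end of the lane (value of joint roller between 1.27 and 1.87 rad and x of gauge in the frame of dispenser below -0.05 m), for 0.2 s.
2. the gauge has been slid through the gap to the end stop (within 18 mm) (x of gauge in the frame of dispenser above 0.06 m), for 0.2 s.
At the end, for the whole second after the job is handed in: The green knob's bar lies in line with the lane within 17 degrees (angle 1.27 to 1.87 rad); the yellow gauge stands upright and at rest on the bed in the lane beyond the roller, within 18 mm of the end stop (value of joint roller between 1.27 and 1.87 rad and x of gauge in the frame of dispenser between 0.06 and 0.09 m and y of gauge in the frame of dispenser between 0.008 and 0.035 m and z of gauge in the frame of dispenser below 0.035 m and angle between gauge's own z axis and vertical below 0.17 rad and linear speed of gauge below 0.02 m/s); the robot touches nothing.
It fails at once if the gauge is lifted more than 12 mm off the bed instead of slid (z of gauge in the frame of dispenser above 0.042 m).
It fails at once if the orange knob of the grey dispenser is turned (its bar's end moves more than 8 mm) (distance of spare_knob from where it was at the start of the episode above 0.008 m).
It also fails if it takes over 51 s, if anything falls off the work surface, if the arm or the gripper's body presses on something with over 40 N, if the wrist force passes 120 N, or if a joint passes its speed limit or range.

ROBOT

A 6-joint arm with a two-finger parallel gripper is mounted at the origin on the work surface. World frame = base frame: x ahead of the robot, y to its left, z up, the work surface at z = 0. Lengths are in m, angles in rad, forces in N, time in s.
With the tool pointing down it reaches from about 0.275 to 0.75 m from the base axis. Payload 10.2 kg.
Tool frame: the origin (TCP) lies between the finger pads; the fingertips stand 11 mm ahead of it and the grasp point (between the pads) lies 8 mm behind it; x points along the fingers, z is the direction in which the jaws open and shut, and the axes are right-handed (so a half turn about x gives the same grasp; the last joint's range is limited). The gripper opens to 85 mm and grips with 20 to 120 N. Pads are 22 mm wide; open, the fingers measure 114 mm over their backs; the gripper's body (76 mm by 85 mm) begins 54 mm behind the grasp point. The pads swing forward as they close: fully open they stand 13 mm farther back than shut.
Start: joints at [-1.559, 0.313, 1.498, -0, 1.331, -0.223], TCP at [0.122, -0.511, 0.242] pointing down, gripper open.
Joint ranges: [-2.94, 2.94], [-0.97, 2.17], [0.19, 2.56], [-1.23, 4.37], [0.02, 3.11], [-2.88, 2.88]. Speed limits (rad/s): [2.39, 2.39, 3.01, 3.14, 3.14, 3.14].

INTERFACE

Orientations are given as a 3x3 rotation matrix whose columns are the frame's x, y, z axes.
In Python, from rig import r, cams gives the robot as it stands.
- The arm moves only by the tool drive_tool, never from a script. Its argument "commands" is a list that holds one entry, the list of rows, each a list of 7 numbers: the turn, a rotation vector about the world's x, y, z in degrees, then the shift along the world's x, y, z in mm, then the finger opening in mm, from 0 to 85.4. In form: [[[ax, ay, az, x, y, z, grip], ...]]. A call has 1 to 12 rows; each row is the pose to reach, as a shift and turn from the pose measured when the call began; what a row does not reach only later rows make up. A row lasts 1/8 s, in which the tool goes at most 62.5 mm and 10.7 degrees, less where a joint would pass 70% of its speed; a pose out of reach is approached as far as the arm can. A call with a gripper value outside its range is refused whole. The fingers move at their own pace and stop on an object; the grip force is fixed at half the most. Time passes only in rows, so rows that repeat a pose let the fingers close. It gives the time, the measured TCP pose, the force and the opening at its end, in the units of the state.
- r.state(): the state, without advancing time (a new reading comes with each control period).
- cams.capture(name): name is "scene" or "top"; returns the picture (420x560x3 uint8, blue, green, red); there is no depth.
- cams.get_calibration(name): a dict with "vertical_fov" (degrees; the focal length in pixels is half the picture's height over the tangent of half this angle, whatever the lens; pixels are square), "cx", "cy" (the principal point, pixels), "dist_coeffs" ([k1, k2, p1, p2, k3] as OpenCV has them; the pictures are not rectified), "rvec" (rotation vector, rad) and "tvec" (3), from world to camera coordinates, as OpenCV has them. Camera axes: x right, y down, z forward; pixel columns grow to the right and rows downward; lengths in m; the calibration is good to about 2 mm. A picture is of the moment at which its call begins. get_calibration takes no time and is no camera call.
- r.sign_off(): hands the job in, once; it reports no verdict.
The state is a dict: "t": time; "qpos": joint angles; "qvel": joint speeds; "joint_torque": joint torques, N m; "position": TCP position; "tool_rot": TCP orientation; "contact_force": force on the tool from outside, world axes, zero at the start; "moment": the same for the moment, N m; "gripper_width": opening from 0.0 (shut) to 1.0 (fully open).
Only numpy, scipy, OpenCV 4.12 (cv2) and the standard library are available. Lean on these libraries where they do the work, as an engineer would, in place of code of your own. Each camera call takes 0.05 s, during which the arm holds its last target. There are 200 camera calls.

## Working session

There is one attempt and no reset: what is moved stays moved. The work goes in short steps, Python scripts to look and compute and a tool call to move; the robot and the scene stay as the last step left them, time stands still between calls to the robot, and variables do not carry over. Pictures are saved under pics/ and viewed, about 8 in all and at most 12, crops included, and the job is handed in when it is done.

Besides the shell and the picture viewer there is one more tool, called after "Emit:" in YAML: its name, and indented under it one key for each argument. drive_tool: Moves the arm, as the interface text tells. Its arguments: {"type":"object","properties":{"commands":{"type":"array","items":{"type":"array","items":{"type":"array","items":{"type":"number"}}}}},"required":["commands"]}

```bash
mkdir -p pics; ls
python3 - <<'E'
from rig import r,cams
import cv2
for n in("scene","top"):
    cv2.imwrite(f"pics/{n}0.png",cams.capture(n)); print(cams.get_calibration(n))
s=r.state();print(s)
E
```

```text
pics
{'vertical_fov': 51.218590095331294, 'cx': 277.24405626468615, 'cy': 207.97376683125137, 'dist_coeffs': array([-0.03101009,  0.        ,  0.        ,  0.        ,  0.        ]), 'rvec': array([ 0.91574359,  2.36280386, -1.22334684]), 'tvec': array([ 0.2847059 , -0.12882003,  1.21260644])}
{'vertical_fov': 47.56866235320702, 'cx': 278.99112621321916, 'cy': 204.98772190287613, 'dist_coeffs': array([-0.12261622,  0.        ,  0.        ,  0.        ,  0.        ]), 'rvec': array([ 2.18559314, -2.18129028,  0.12434439]), 'tvec': array([0.04362182, 0.4464617 , 0.96884823])}
{'t': 0.1, 'qpos': array([-1.55939126e+00,  3.13372082e-01,  1.49831256e+00,  2.17307507e-06,
        1.33100563e+00, -2.23409032e-01]), 'qvel': array([ 2.49405367e-04, -3.00606045e-04, -1.49983160e-03,  7.24624861e-04,
        3.70088745e-04,  9.80344516e-05]), 'joint_torque': array([ 1.83094500e-03, -4.12902939e+01, -2.60146308e+01, -2.29583875e-04,
        3.01966509e-03, -2.48535247e-05]), 'position': array([ 0.12212936, -0.51038982,  0.24182181]), 'tool_rot': array([[-1.04074424e-05,  9.72557733e-01,  2.32661679e-01],
       [ 1.09757689e-03,  2.32661550e-01, -9.72557144e-01],
       [-9.99999398e-01,  2.45242250e-04, -1.06987831e-03]]), 'contact_force': array([ 0.33433269, -0.65960769,  0.14182117]), 'moment': array([-0.00351013,  0.01891141, -0.0147012 ]), 'gripper_width': 1.0011408474189731}
```

View pics/top0.png

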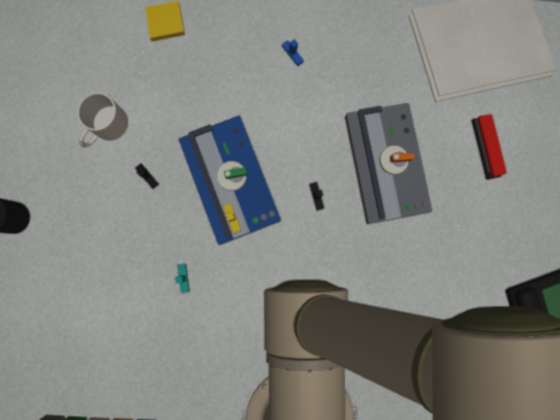

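View pics/scene0.png

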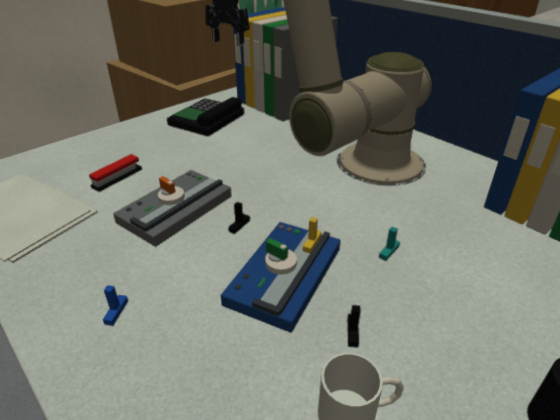

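The top view shows the blue dispenser at about (230,180), with its green knob at (235,174) and the yellow gauge at (232,219) on its near end. The look-alikes are the grey twin with the orange knob at (400,158), and other gauges at (292,50) blue, (182,278) teal, and (147,176) and (317,195) black. The yellow sticky pad is at (165,20). The gauge meant is the yellow one on the blue bed.

```bash
cat > h.py <<'E'
import numpy as np, cv2
from rig import r,cams
def cal(n):
    c=cams.get_calibration(n); f=210/np.tan(np.radians(c["vertical_fov"]/2))
    K=np.array([[f,0,c["cx"]],[0,f,c["cy"]],[0,0,1]]); R=cv2.Rodrigues(c["rvec"])[0]
    return K,c["dist_coeffs"],R,np.array(c["tvec"]).ravel(),c["rvec"]
def ray(n,px,z):
    K,d,R,t,_=cal(n); u=cv2.undistortPoints(np.float64(px).reshape(-1,1,2),K,d).reshape(-1,2)
    D=np.c_[u,np.ones(len(u))]@R; C=-R.T@t
    return C+D*((z-C[2])/D[:,2])[:,None]
def proj(n,P):
    K,d,R,t,rv=cal(n); return cv2.projectPoints(np.float64(P).reshape(-1,3),rv,t,K,d)[0].reshape(-1,2)
def mask(im,h0,h1,s=90,v=40,box=None):
    h=cv2.cvtColor(im,cv2.COLOR_BGR2HSV); m=cv2.inRange(h,(h0,s,v),(h1,255,255))
    if box: z=np.zeros_like(m); x0,y0,x1,y1=box; z[y0:y1,x0:x1]=m[y0:y1,x0:x1]; m=z
    return m
def pts(m): return np.argwhere(m)[:,::-1].astype(float)
E
python3 - <<'E'
from h import *
T=cams.capture("top")
m=mask(T,100,125,100,40,(170,105,290,250))
c=max(cv2.findContours(cv2.morphologyEx(m,cv2.MORPH_CLOSE,np.ones((9,9))),0,1)[0],key=cv2.contourArea)
P=ray("top",c.reshape(-1,2),0.03)
rect=cv2.minAreaRect(np.float32(P[:,:2]*1000));print("blue",rect,cv2.boxPoints(rect))
g=mask(T,40,85,80,40,(215,160,260,190)); p=ray("top",pts(g),.076)
print("green",g.sum()/255,cv2.minAreaRect(np.float32(p[:,:2]*1000)))
y=mask(T,18,35,120,80,(200,190,260,250)); p=ray("top",pts(y),.045); print("yellow",p.mean(0)*1e3,cv2.minAreaRect(np.float32(p[:,:2]*1000)))
S=cams.capture("scene")
a=cv2.resize(T[105:255,170:290],None,fx=4,fy=4,interpolation=2)[:520]; b=cv2.resize(S[205:330,215:350],None,fx=4.1,fy=4.1,interpolation=2)[:520]
H=min(len(a),len(b)); cv2.imwrite("pics/c1.png",cv2.resize(np.hstack([a[:H],b[:H]]),(800,400)))
E
```

```text
blue ((512.264404296875, 116.4392318725586), (236.44126892089844, 66.73321533203125), 21.517908096313477) [[390.04477  104.117905]
 [414.52197   42.035793]
 [634.484    128.76056 ]
 [610.00684  190.84267 ]]
green 124.0 ((505.2884826660156, 131.09747314453125), (14.76750659942627, 40.440250396728516), 9.732355117797852)
yellow [417.94300513 140.75255877  45.        ] ((417.9844970703125, 141.1544952392578), (58.323665618896484, 17.53257179260254), 21.67403221130371)
```

View pics/c1.png

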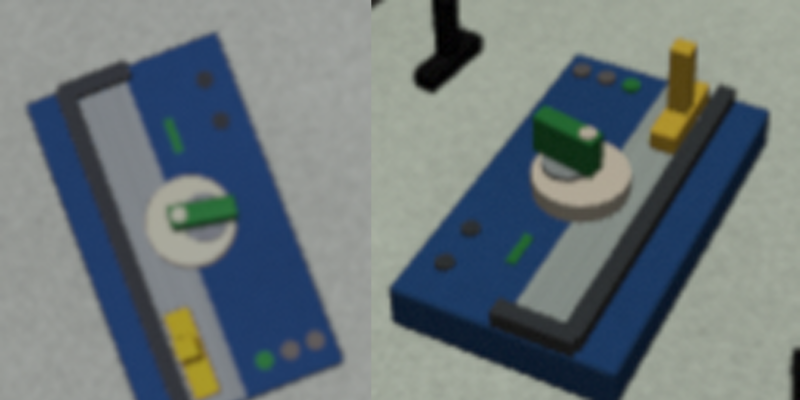

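The crop confirms the target: a green knob with a white dot on the blue dispenser, and the yellow gauge upright in its lane. From the fit, the dispenser's yaw is about 21.5° and its origin about (499,150) mm. The pivot is about (505,134), and the knob angle is about 12° clockwise. Next I move above the knob with the jaws along 9.7°.

Emit:
drive_tool:
  commands:
    - [[0, 0, 10, 50, 80, 0, 40], [0, 0, 20, 80, 130, 0, 40], [0, 0, 29, 110, 185, 0, 40], [0, 0, 39, 145, 240, 0, 40], [0, 0, 48, 175, 295, 0, 40], [0, 0, 57, 205, 345, 0, 40], [0, 0, 67, 240, 400, -20, 40], [0, 0, 76, 275, 460, -40, 40], [0, 0, 86, 310, 520, -60, 40], [0, 0, 86.3, 345, 580, -80, 40], [0, 0, 86.3, 383, 644, -92, 40], [0, 0, 86.3, 383, 644, -92, 40]]

```text
t: 1.7
position: [0.5005, 0.1265, 0.1517]
tool_rot: [[-0.001, -0.17, 0.985], [-0.0, 0.985, 0.17], [-1.0, -0.0, -0.001]]
contact_force: [1.5, -1.4, 0.4]
gripper_width: 0.468
```

Run:
```python
from h import *
s=r.state();print(s["t"],s["position"],s["tool_rot"][:,2],s["tool_rot"][:,0],s["qpos"],s["gripper_width"])
a=cams.capture("top");b=cams.capture("scene")
cv2.imwrite("pics/c2.png",np.hstack([a[90:260,150:310],b[160:330,200:360]]).repeat(2,0).repeat(2,1))
```

```text
1.7 [0.50053244 0.12651577 0.15171676] [ 9.85495430e-01  1.69700954e-01 -5.86657334e-04] [-5.77688973e-04 -1.02223293e-04 -9.99999828e-01] [ 2.04027444e-02  3.84708070e-01  1.64811924e+00 -1.00977958e-04
  1.10934500e+00 -1.50078513e-01] 0.4681178357135112
```

View pics/c2.png

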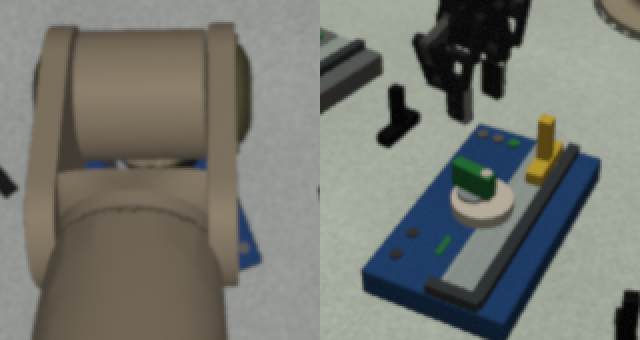

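The gripper appears up-image of the knob in the scene view, and the arm still lagged slightly when the picture was taken. I'll check the projections and measure from the scene view too.

Run:
```python
from h import *
s=r.state();print("tcp px scene",proj("scene",s["position"]))
b=cams.capture("scene")
g=mask(b,40,85,80,30,(250,225,300,270));print("green px",pts(g).mean(0),pts(g).min(0),pts(g).max(0),g.sum()/255)
yaw=np.radians(21.5);R=np.array([[np.cos(yaw),-np.sin(yaw)],[np.sin(yaw),np.cos(yaw)]]);O=np.array([.4989,.1505])
def W(x,y,z): return np.r_[O+R@np.array([x,y])/1e3,z/1e3]
print("pivot base/top pred",proj("scene",[W(0,-17,48),W(0,-17,62),W(0,-17,76)]))
print("corners pred scene",proj("scene",[W(a,c,30) for a in(-120,120) for c in(-70,70)]).round(1).tolist())
print("corners pred top",proj("top",[W(a,c,30) for a in(-120,120) for c in(-70,70)]).round(1).tolist())
y=mask(b,18,35,120,60,(290,205,340,260));q=pts(y);print("yellow",q.min(0),q.max(0),q[q[:,1]<q[:,1].min()+4].mean(0))
print("post top pred",proj("scene",[W(-75,24,92)]),proj("top",[W(-75,24,92)]))
```

```text
tcp px scene [[277.06984816 207.73278927]]
green px [276.96742671 247.53420195] [266. 230.] [299. 259.] 307.0
pivot base/top pred [[277.69504029 254.24755507]
 [277.66082706 248.60688931]
 [277.62592076 242.85225643]]
corners pred scene [[280.3, 220.1], [341.9, 238.1], [220.6, 293.9], [292.9, 321.5]]
corners pred top [[280.6, 220.8], [216.7, 245.7], [238.8, 114.5], [176.3, 138.3]]
yellow [303. 217.] [320. 252.] [312.95 219.  ]
post top pred [[313.97251035 219.85999935]] [[227.23546177 214.87515174]]
```

Emit:
drive_tool:
  commands:
    - [[0, 0, 0, 5, 7, 0, 40], [0, 0, 0, 5, 7, 0, 40], [0, 0, 0, 5, 7, 0, 40]]

```text
t: 2.22
position: [0.5047, 0.1327, 0.1513]
tool_rot: [[-0.002, -0.172, 0.985], [-0.0, 0.985, 0.172], [-1.0, 0.0, -0.002]]
contact_force: [-0.2, -0.6, 0.2]
gripper_width: 0.469
```

Lower onto the knob, then close.

Emit:
drive_tool:
  commands:
    - [[0, 0, 0, 1, 1, -30, 40], [0, 0, 0, 1, 1, -60, 40], [0, 0, 0, 1, 1, -85, 40], [0, 0, 0, 1, 1, -87, 40], [0, 0, 0, 1, 1, -87, 40], [0, 0, 0, 1, 1, -87, 25], [0, 0, 0, 1, 1, -87, 10], [0, 0, 0, 1, 1, -87, 10], [0, 0, 0, 1, 1, -87, 10], [0, 0, 0, 1, 1, -87, 10]]

```text
t: 3.48
position: [0.5072, 0.1339, 0.0656]
tool_rot: [[0.002, -0.172, 0.985], [0.0, 0.985, 0.172], [-1.0, -0.0, 0.002]]
contact_force: [4.9, 0.7, 2.1]
gripper_width: 0.149
```

The jaws stopped on the bar at about 13 mm. Now turn 78° clockwise.

Emit:
drive_tool:
  commands:
    - [[0, 0, -8, 0, 0, 0, 10], [0, 0, -16, 0, 0, 0, 10], [0, 0, -24, 0, 0, 0, 10], [0, 0, -32, 0, 0, 0, 10], [0, 0, -40, 0, 0, 0, 10], [0, 0, -48, 0, 0, 0, 10], [0, 0, -56, 0, 0, 0, 10], [0, 0, -64, 0, 0, 0, 10], [0, 0, -72, 0, 0, 0, 10], [0, 0, -78, 0, 0, 0, 10], [0, 0, -78.5, 0, 0, 0, 10], [0, 0, -78.5, 0, 0, 0, 10]]

```text
t: 4.97
position: [0.5085, 0.1334, 0.0657]
tool_rot: [[0.004, 0.931, 0.365], [-0.002, 0.365, -0.931], [-1.0, 0.003, 0.004]]
contact_force: [8.4, -2.5, -8.5]
gripper_width: 0.152
```

Emit:
drive_tool:
  commands:
    - [[0, 0, 0, 0, 0, 0, 40], [0, 0, 0, 0, 0, 0, 40], [0, 0, 0, 0, 0, 0, 40], [0, 0, 0, 0, 0, 30, 40], [0, 0, 0, 0, 0, 70, 40], [0, 0, 10, 0, -20, 110, 40], [0, 0, 20, -10, -60, 110, 30], [0, 0, 30, -20, -100, 110, 30], [0, 0, 40, -40, -150, 110, 30], [0, 0, 50, -40, -200, 110, 30], [0, 0, 60, -40, -250, 110, 30], [0, 0, 70, -40, -250, 110, 30]]

```text
t: 6.48
position: [0.4683, -0.1193, 0.1758]
tool_rot: [[0.004, -0.026, 1.0], [0.002, 1.0, 0.026], [-1.0, 0.002, 0.004]]
contact_force: [0.6, 0.2, -1.0]
gripper_width: 0.351
```

Run:
```python
from h import *
T=cams.capture("top");S=cams.capture("scene")
g=mask(T,40,85,80,40,(215,155,260,195)); n,l,st,ce=cv2.connectedComponentsWithStats(g)
k=1+np.argmax(st[1:,4]);p=ray("top",pts(l==k),.076);print("green",st[1:,4],cv2.minAreaRect(np.float32(p[:,:2]*1000)),cv2.fitLine(np.float32(p[:,:2]),2,0,.01,.01).ravel())
R={}
for n,im,box in(("top",T,(200,190,260,250)),("scene",S,(290,205,340,260))):
    q=pts(mask(im,18,35,100,60,box)); print(n,len(q),q.mean(0),q.min(0),q.max(0)); R[n]=q
q=R["scene"]; q=q[q[:,1]<q[:,1].min()+5]; print("post top scene",ray("scene",q.mean(0),.092)*1e3, q.mean(0))
f=ray("top",R["top"],.045); print("top@45",cv2.minAreaRect(np.float32(f[:,:2]*1e3)))
a=T[120:260,170:290];b=S[200:340,215:355]
cv2.imwrite("pics/c3.png",cv2.resize(np.hstack([a,b]),None,fx=3,fy=3,interpolation=2))
```

```text
green [101] ((500.02923583984375, 130.5082550048828), (33.686859130859375, 12.05837631225586), 22.105573654174805) [0.92004454 0.3918138  0.5000168  0.1304596 ]
top 251 [231.50199203 217.75697211] [223. 204.] [240. 232.]
scene 354 [311.78248588 235.66384181] [303. 217.] [320. 252.]
post top scene [[420.95354512 142.46869629  92.        ]] [312.66666667 219.33333333]
top@45 ((417.8861389160156, 141.4073028564453), (59.06130599975586, 18.338058471679688), 22.240480422973633)
```

View pics/c3.png

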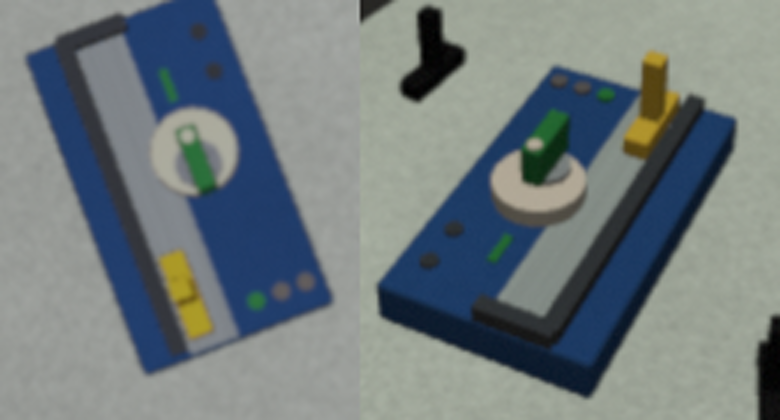

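Knob bar at 22–23°, matching the lane's ~22°: it is set, with the dot towards the green mark. The gauge is untouched at about (421,142.5). Next I place the jaws around its post, opening along the lane, and push it with a loose cage so the fence guides it.

Emit:
drive_tool:
  commands:
    - [[0, 0, 5, -10, 40, 0, 34], [0, 0, 10, -20, 90, 0, 34], [0, 0, 15, -30, 150, 0, 34], [0, 0, 20.3, -40, 210, 0, 34], [0, 0, 20.3, -47, 262, -10, 34], [0, 0, 20.3, -47, 262, -20, 34], [0, 0, 20.3, -47, 262, -20, 34], [0, 0, 20.3, -47, 262, -20, 34]]

```text
t: 7.58
position: [0.4217, 0.1439, 0.156]
tool_rot: [[0.003, -0.367, 0.93], [0.004, 0.93, 0.367], [-1.0, 0.003, 0.004]]
contact_force: [0.4, -0.5, 0.3]
gripper_width: 0.401
```

Run:
```python
from h import *
S=cams.capture("scene");p=r.state()["position"];print(p)
cv2.imwrite("pics/c4.png",cv2.resize(S[150:290,240:380],None,fx=4,fy=4,interpolation=2))
```

```text
[0.42176974 0.14382471 0.1560286 ]
```

View pics/c4.png

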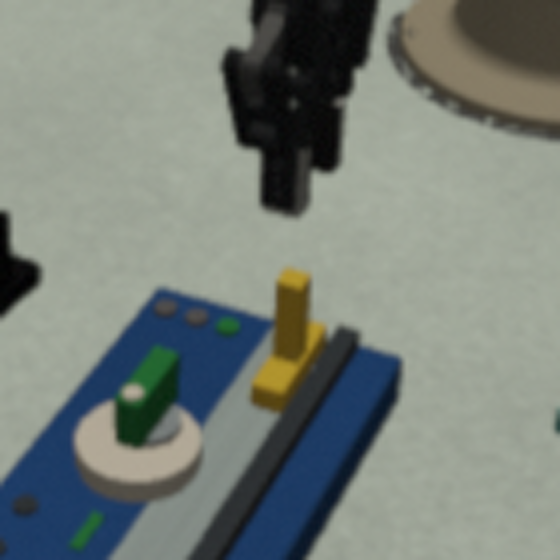

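The jaws line up over the post: midpoint about (305,187) in the crop, post top at (295,275), and perspective lean explains the difference. Descend, then narrow the cage.

Emit:
drive_tool:
  commands:
    - [[0, 0, 0, 0, 0, -30, 34], [0, 0, 0, 0, 0, -60, 34], [0, 0, 0, 0, 0, -80, 34], [0, 0, 0, 0, 0, -92, 34], [0, 0, 0, 0, 0, -93, 34], [0, 0, 0, 0, 0, -93, 27], [0, 0, 0, 0, 0, -93, 22], [0, 0, 0, 0, 0, -93, 22]]

```text
t: 8.62
position: [0.422, 0.1439, 0.0634]
tool_rot: [[0.004, -0.367, 0.93], [0.004, 0.93, 0.367], [-1.0, 0.002, 0.005]]
contact_force: [0.6, 1.0, -0.3]
gripper_width: 0.257
```

Run:
```python
from h import *
S=cams.capture("scene");print(r.state()["position"],r.state()["gripper_width"])
cv2.imwrite("pics/c5.png",cv2.resize(S[170:290,240:380],None,fx=4,fy=4,interpolation=2))
```

```text
[0.42189307 0.14386239 0.06332309] 0.2605273536039418
```

View pics/c5.png

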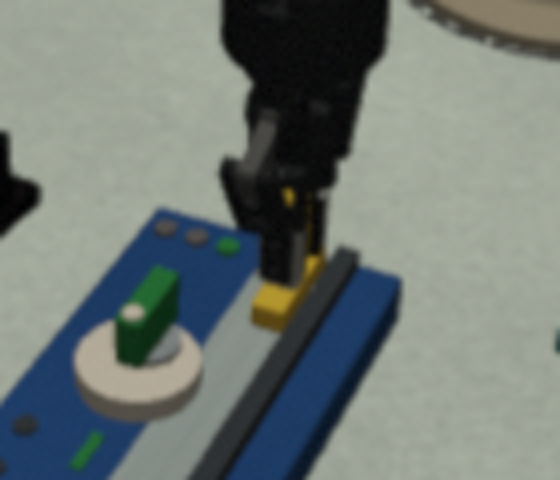

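The post is caged with slack. Slide along the lane at (0.9285, 0.3714).

Emit:
drive_tool:
  commands:
    - [[0, 0, 0, 7.4, 3.0, 0, 22], [0, 0, 0, 14.9, 5.9, 0, 22], [0, 0, 0, 22.3, 8.9, 0, 22], [0, 0, 0, 29.7, 11.9, 0, 22], [0, 0, 0, 37.1, 14.9, 0, 22], [0, 0, 0, 44.6, 17.8, 0, 22], [0, 0, 0, 52, 20.8, 0, 22], [0, 0, 0, 59.4, 23.8, 0, 22], [0, 0, 0, 66.9, 26.7, 0, 22], [0, 0, 0, 74.3, 29.7, 0, 22], [0, 0, 0, 74.3, 29.7, 0, 22]]

```text
t: 10.05
position: [0.4967, 0.1738, 0.0633]
tool_rot: [[0.004, -0.367, 0.93], [0.004, 0.93, 0.367], [-1.0, 0.002, 0.005]]
contact_force: [0.5, -0.1, 0.4]
gripper_width: 0.258
```

Run:
```python
from h import *
S=cams.capture("scene");print(r.state()["position"],r.state()["contact_force"])
cv2.imwrite("pics/c6.png",cv2.resize(S[180:340,210:350],None,fx=3.7,fy=3.7,interpolation=2))
```

```text
[0.49630988 0.17362818 0.06323978] [-0.06689103  0.92172526 -0.64904687]
```

View pics/c6.png

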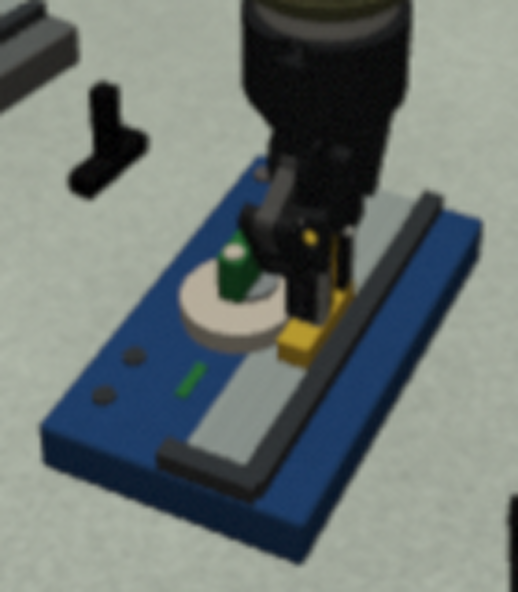

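The gauge is passing beside the roller, flat in the lane with negligible force. Continue about 73 mm.

Emit:
drive_tool:
  commands:
    - [[0, 0, 0, 7.4, 3.0, 0, 22], [0, 0, 0, 14.9, 5.9, 0, 22], [0, 0, 0, 22.3, 8.9, 0, 22], [0, 0, 0, 29.7, 11.9, 0, 22], [0, 0, 0, 37.1, 14.9, 0, 22], [0, 0, 0, 44.6, 17.8, 0, 22], [0, 0, 0, 52, 20.8, 0, 22], [0, 0, 0, 59.4, 23.8, 0, 22], [0, 0, 0, 63.5, 25.4, 0, 22], [0, 0, 0, 68, 27.2, 0, 22], [0, 0, 0, 68, 27.2, 0, 22]]

```text
t: 11.48
position: [0.5646, 0.2009, 0.0632]
tool_rot: [[0.004, -0.367, 0.93], [0.004, 0.93, 0.367], [-1.0, 0.002, 0.005]]
contact_force: [-1.5, 0.6, 0.2]
gripper_width: 0.263
```

Run:
```python
from h import *
S=cams.capture("scene");print(r.state()["position"],r.state()["contact_force"])
cv2.imwrite("pics/c7.png",cv2.resize(S[200:340,210:350],None,fx=4,fy=4,interpolation=2))
```

```text
[0.56438024 0.20086285 0.06320139] [ 1.67794826 -0.44709583  0.22877475]
```

View pics/c7.png

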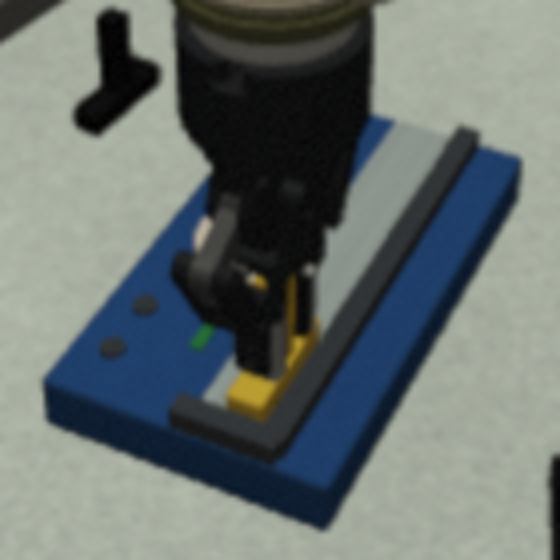

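The gauge's foot is a few mm from the stop. Push gently, 6 mm more.

Emit:
drive_tool:
  commands:
    - [[0, 0, 0, 1.9, 0.7, 0, 22], [0, 0, 0, 3.7, 1.5, 0, 22], [0, 0, 0, 5.6, 2.2, 0, 22], [0, 0, 0, 5.6, 2.2, 0, 22]]

```text
t: 12.02
position: [0.5685, 0.2026, 0.0632]
tool_rot: [[-0.001, -0.367, 0.93], [0.003, 0.93, 0.367], [-1.0, 0.003, -0.0]]
contact_force: [-10.1, -5.2, 7.6]
gripper_width: 0.258
```

The push shows contact with the stop at about 11 N. Back off slightly, open, lift straight up and clear out.

Emit:
drive_tool:
  commands:
    - [[0, 0, 0, -2, -0.8, 0, 22], [0, 0, 0, -3, -1.2, 0, 26], [0, 0, 0, -3, -1.2, 0, 32], [0, 0, 0, -3, -1.2, 0, 32], [0, 0, 0, -3, -1.2, 15, 32], [0, 0, 0, -3, -1.2, 40, 32], [0, 0, 0, -3, -1.2, 80, 32], [0, 0, 0, -3, -1.2, 120, 32], [0, 0, 0, -40, -50, 140, 32], [0, 0, 0, -80, -110, 140, 32], [0, 0, 0, -110, -170, 140, 32], [0, 0, 0, -130, -230, 140, 32]]

```text
t: 13.52
position: [0.4432, -0.0132, 0.2045]
tool_rot: [[0.001, -0.368, 0.93], [0.002, 0.93, 0.368], [-1.0, 0.001, 0.002]]
contact_force: [1.5, -1.3, 0.2]
gripper_width: 0.374
```

Emit:
drive_tool:
  commands:
    - [[0, 0, 0, 0, -60, 0, 32], [0, 0, 0, 0, -100, 0, 32], [0, 0, 0, 0, -140, 0, 32], [0, 0, 0, 0, -140, 0, 32], [0, 0, 0, 0, -140, 0, 32]]

```text
t: 14.15
position: [0.4432, -0.1527, 0.2051]
tool_rot: [[0.002, -0.368, 0.93], [0.002, 0.93, 0.368], [-1.0, 0.001, 0.002]]
contact_force: [-0.2, 0.6, 0.4]
gripper_width: 0.377
```

Run:
```python
from h import *
T=cams.capture("top");S=cams.capture("scene")
y=mask(T,18,35,100,60,(185,110,245,200)); f=ray("top",pts(y),.045)[:,:2]*1e3
c,sz,a=cv2.minAreaRect(np.float32(f)); yaw=np.radians(21.8);d=np.array(c)-[507,133.5]
print("gauge",c,sz,a,"disp xy",np.cos(yaw)*d[0]+np.sin(yaw)*d[1],-np.sin(yaw)*d[0]+np.cos(yaw)*d[1]-17)
g=mask(T,40,85,80,40,(215,155,260,195)); n,l,st,ce=cv2.connectedComponentsWithStats(g)
p=ray("top",pts(l==1+np.argmax(st[1:,4])),.076); print("green",cv2.minAreaRect(np.float32(p[:,:2]*1000)))
cv2.imwrite("pics/c8.png",cv2.resize(np.hstack([T[105:245,170:290],S[200:340,215:355]]),None,fx=3,fy=3,interpolation=2))
s=r.state();print(s["t"],s["position"],s["contact_force"],abs(s["qvel"]).max())
```

```text
gauge (563.8275756835938, 199.0687713623047) (62.27030944824219, 19.265033721923828) 20.652517318725586 disp xy 77.11373129872655 22.775741114711664
green ((500.02923583984375, 130.5082550048828), (33.686859130859375, 12.05837631225586), 22.105573654174805)
14.25 [ 0.44322636 -0.15229728  0.20490248] [-0.08994717  0.42867966  1.24222358] 0.003205474215421489
```

View pics/c8.png

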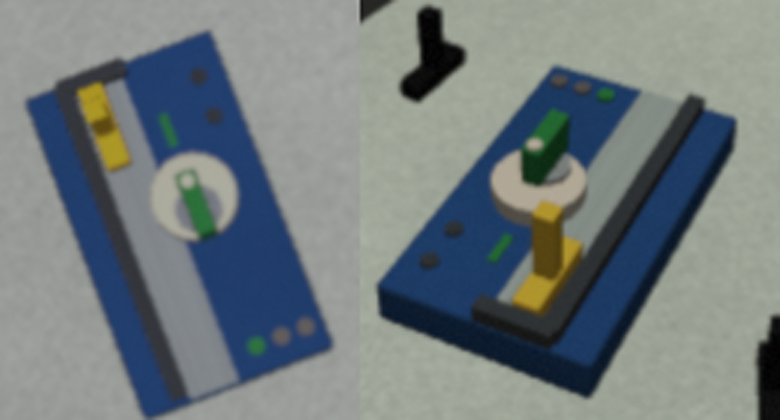

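The gauge stands upright at the stop (crop pixels 105,125), the knob bar is in line with the lane, and the arm is clear.

```bash
python3 -c "
from rig import r
print(r.sign_off())"
```

```text
the job is handed in; nothing more can be done
None
```

The job is done and handed in after about 14 s of the 51 s allowed; the sign-off gave no verdict. I turned the green knob about 78° clockwise. I then slid the yellow gauge along the bed with the jaws loosely around its post, through the gap to the end stop, and let go.

Last checks:
- **Knob:** the bar lies at about 22.1° and the lane at about 21.8°, so it is in line. The reading was the same before and after the gauge passed.
- **Gauge:** it stands upright at about x = +77, y = +23 mm in the dispenser's frame. It met the stop at about 11 N.
- **Arm:** it is clear of everything and at rest.
- **Grey dispenser:** I never went near its orange knob, but I did not measure it again at the end.
- **Disagreement:** the camera and the grip put the knob's pivot 2 to 3 mm apart. That is about the calibration's tolerance, and the slide showed almost no side force.

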